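# Tip battery cells out of a press-to-tip tray and add them to the column

### The arm

A 7-joint arm with a two-finger parallel gripper is mounted at the origin on the work surface. World frame = base frame: x ahead of the robot, y to its left, z up, the work surface at z = 0. Lengths are in m, angles in rad, forces in N, time in s.
With the tool pointing down it reaches from about 0.4 to 0.925 m from the base axis. Payload 4.1 kg.
Tool frame: the origin (TCP) lies at the very end of the fingers, on their centre line; the grasp point (between the pads) lies 19 mm behind it; z points along the fingers, y is the line along which they close (so a half turn about z gives the same grasp; the last joint's range is limited). The gripper opens to 85 mm and grips with 20 to 120 N. Pads are 22 mm wide; open, the fingers measure 114 mm over their backs; the gripper's body (76 mm by 85 mm) begins 54 mm behind the grasp point. The pads swing forward as they close: fully open they stand 13 mm farther back than shut.
Start: joints at [-1.368, 0.398, 0.045, 1.537, -0.019, 1.207, -0.051], TCP at [0.193, 0.621, 0.231] pointing down, gripper open.
Joint ranges: [-2.82, 2.82], [-0.49, 2.23], [-1.37, 1.46], [0, 2.46], [-1.36, 4.5], [0.23, 2], [-2.94, 2.94]. Speed limits (rad/s): [2.57, 2.57, 3.14, 3.14, 3.14, 3.14, 3.14].

### API

Orientations are given as a rotation vector (axis times angle).
In Python, from workcell import get_obs, snapshot, finish_job gives the robot as it stands.
- The arm moves only by the shell command python3 -m creep 'ROWS' [FORCE]. ROWS is JSON, one flat list of numbers, 7 for each row, row after row: the shift along the tool's x, y, z in cm, then the turn, a rotation vector about the tool's x, y, z in rad, then the opening, from 0 (shut) to 1 (fully open). In form: [x, y, z, ax, ay, az, gripper, x, y, z, ax, ay, az, gripper, ...]. A call has 1 to 20 rows; each row shifts and turns the commanded pose from where the row before left it, along the tool's axes as they then stand; what a row does not reach is not made up. A row lasts 1/12 s, in which the tool goes at most 41.7 mm and 7.16 degrees, less where a joint would pass 70% of its speed; a pose out of reach is approached as far as the arm can. A call is refused whole if a number of a shift passes 4.17 or a number of a turn 0.125, either way. A call with a gripper value outside its range is refused whole. The fingers move at their own pace and stop on an object; FORCE is the grip in N (left out, the last holds). Time passes only in rows, so rows that do not move let the fingers close. It gives the time, the measured TCP pose, the force, the opening and the grip force at its end, in the units of the state.
- get_obs(): the state, without advancing time (a new reading comes with each control period).
- snapshot(name): name is "scene" or "top"; returns a dict with "pixels" (384x512x3 uint8, blue, green, red), "fov_y" (degrees; the focal length in pixels is half the picture's height over the tangent of half this angle, whatever the lens; pixels are square), "cx", "cy" (the principal point, pixels), "rvec" (rotation vector, rad) and "tvec" (3), from world to camera coordinates, as OpenCV has them. Camera axes: x right, y down, z forward; pixel columns grow to the right and rows downward; lengths in m; the calibration is good to about 2 mm. A picture is of the moment at which its call begins. There is no depth.
- finish_job(): hands the job in; it is judged then, once.
The state is a dict: "clock": time; "joint_pos": joint angles; "joint_velocities": joint speeds; "effort": joint torques, N m; "ee_pos": TCP position; "tool_rot": TCP orientation; "wrist_force": force on the tool from outside, world axes, zero at the start; "moment": the same for the moment, N m; "gripper_width": finger opening in m; "grasp_force": force on a finger pad.
Only numpy, scipy, OpenCV 4.12 (cv2) and the standard library are available. Lean on these libraries where they do the work, as an engineer would, in place of code of your own. Each camera call takes 0.05 s, during which the arm holds its last target. There are 200 camera calls.

### The job

Take the two good battery cells (those without a red cross) out of the black pocket tray and stack them flat, one on the other, squarely on the cell that already lies on the wooden board, without dropping them. The cells lie flush in tight pockets: push down the end of a cell next to the yellow mark, and its other end tips up so that it can be gripped. Leave the red-crossed cell lying in its pocket, keep the bottom cell of the column where it is and do not disturb anything else on the bench.

Things in the scene. Friction and masses are not known exactly. Their poses are not given: they have to be found in the camera images.
- tray: Black tray fixed to the bench, 133 x 241 mm, 56 mm high (spans x -70 to +63 mm, y -120.5 to +120.5 mm); origin on the bench, z up. Three open pockets at y = -80, 0, +80 mm, each x -60 to +53 mm and 57 mm wide; walls between them 23 mm thick, all 56 mm high. One cell per pocket, centred at its x = 0, top flush with the walls; which cell is where varies.
- tray_ledge (a point): Middle of the edge of the middle pocket's inner ledge (tray x = -4 mm, 26 mm above the bench); the other pockets are alike. Each cell lies on a flat ledge from here to the pocket's +x end; on the -x side the floor drops to 3 mm above the bench. A cell whose -x end is pushed down about 20 mm tips 30 degrees and stays, its +x end then about 24 mm above the walls.
- tray_mark (a point): The middle one of three yellow marks, one per pocket, on the tray's -x rim (the side towards the robot), 56 mm above the bench: the cell's end next to a mark is the one to push down.
- cell_a: Good cell, in the tray at the start: closed grey battery cell, a plain block 100 x 52 x 30 mm, about 0.34 kg, flat top and bottom with a thin blue line round it and small blue and brass spots on top. Origin: centre of its underside; x along its length, y its width, z up. 
- cell_b: Good cell, in the tray at the start: closed grey battery cell, a plain block 100 x 52 x 30 mm, about 0.34 kg, flat top and bottom with a thin blue line round it and small blue and brass spots on top. Origin: centre of its underside; x along its length, y its width, z up. 
- cell_x: Rejected cell, same size, with a big red cross on its top; in the tray, to be left lying there. Origin: centre of its underside.
- cell_0: Loose bottom cell of the column, same size and frame, lying on the wooden board; its top is 50 mm above the bench. Origin: centre of its underside (20 mm above the bench).
- board: Wooden board fixed to the bench under the column, 150 x 100 x 20 mm; origin: centre of its underside, long side along x.
- plates_grey: Bystander: stack of grey plates, 90 x 110 mm, 45 mm high, origin: centre of underside.
- plates_blue: Bystander: stack of blue plates, 90 x 110 mm, 30 mm high, origin: centre of underside.
- can: Bystander: white jar, 70 mm across, 100 mm high, origin: centre of underside.
- mallet: Bystander: hammer lying on the bench, about 300 mm long, along its x.
- cup: Bystander: steel cup, 76 mm across, 90 mm high, origin: centre of underside.
- brush: Bystander: hand brush lying on the bench, along its x.
There are look-alikes about, which are no part of the job. Leave any orange look-alike of the cell_a alone.

How it is judged:
On the way:
1. one good cell lies squarely on the bottom cell of the column, released (((x of cell_a in the frame of cell_0 between -0.007 and 0.007 m and y of cell_a in the frame of cell_0 between -0.007 and 0.007 m and z of cell_a in the frame of cell_0 between 0.027 and 0.033 m and angle between the x axis of cell_a and the x axis of cell_0, either way round below 0.1 rad and angle between cell_a's own z axis and vertical below 0.06 rad and linear speed of cell_a below 0.02 m/s and angular speed of cell_a below 0.15 rad/s and contact force between the fingers and cell_a below 0.05 N) or (x of cell_b in the frame of cell_0 between -0.007 and 0.007 m and y of cell_b in the frame of cell_0 between -0.007 and 0.007 m and z of cell_b in the frame of cell_0 between 0.027 and 0.033 m and angle between the x axis of cell_b and the x axis of cell_0, either way round below 0.1 rad and angle between cell_b's own z axis and vertical below 0.06 rad and linear speed of cell_b below 0.02 m/s and angular speed of cell_b below 0.15 rad/s and contact force between the fingers and cell_b below 0.05 N))), for 0.2 s.
At the end, for the whole second after the job is handed in: The two good cells lie one on the other on the bottom cell, each within 7 mm both ways and 0.1 rad of the cell under it (either way round), level, still, released; bottom cell and red-crossed cell lie flat, each moved under 12 mm, the latter in its pocket (((x of cell_a in the frame of cell_0 between -0.007 and 0.007 m and y of cell_a in the frame of cell_0 between -0.007 and 0.007 m and z of cell_a in the frame of cell_0 between 0.027 and 0.033 m and angle between the x axis of cell_a and the x axis of cell_0, either way round below 0.1 rad and angle between each of cell_a, cell_b's own z axis and vertical below 0.06 rad and x of cell_b in the frame of cell_a between -0.007 and 0.007 m and y of cell_b in the frame of cell_a between -0.007 and 0.007 m and z of cell_b in the frame of cell_a between 0.027 and 0.033 m and angle between the x axis of cell_b and the x axis of cell_a, either way round below 0.1 rad) or (x of cell_b in the frame of cell_0 between -0.007 and 0.007 m and y of cell_b in the frame of cell_0 between -0.007 and 0.007 m and z of cell_b in the frame of cell_0 between 0.027 and 0.033 m and angle between the x axis of cell_b and the x axis of cell_0, either way round below 0.1 rad and angle between each of cell_b, cell_a's own z axis and vertical below 0.06 rad and x of cell_a in the frame of cell_b between -0.007 and 0.007 m and y of cell_a in the frame of cell_b between -0.007 and 0.007 m and z of cell_a in the frame of cell_b between 0.027 and 0.033 m and angle between the x axis of cell_a and the x axis of cell_b, either way round below 0.1 rad)) and linear speed of each of cell_a, cell_b below 0.02 m/s and angular speed of each of cell_a, cell_b below 0.15 rad/s and contact force between the fingers and cell_a below 0.05 N and contact force between the fingers and cell_b below 0.05 N and distance of each of cell_x, cell_0 from where it was at the start of the episode below 0.012 m and angle between cell_x's own z axis and vertical below 0.1 rad and angle between cell_0's own z axis and vertical below 0.05 rad); the robot touches nothing.
It fails at once if a good cell is dropped (falls faster than 0.5 m/s, not held by the fingers) ((linear speed of cell_a above 0.5 m/s and contact force between the fingers and cell_a below 0.05 N) or (linear speed of cell_b above 0.5 m/s and contact force between the fingers and cell_b below 0.05 N)).
It fails at once if the red-crossed cell is moved by more than 25 mm or tipped out of its place (distance of cell_x from where it was at the start of the episode above 0.025 m or angle between cell_x's own z axis and vertical above 0.25 rad).
It fails at once if something else on the bench is moved by more than 30 mm (distance of any of plates_grey, plates_blue, can, mallet, cup, brush from where it was at the start of the episode above 0.03 m).
It also fails if it takes over 69 s, if anything falls off the work surface, if the arm or the gripper's body presses on something with over 40 N, if the wrist force passes 120 N, or if a joint passes its speed limit or range.

## Working session

There is one attempt and no reset: what is moved stays moved. The work goes in short steps, Python scripts to look and compute and a shell command to move; the robot and the scene stay as the last step left them, time stands still between calls to the robot, and variables do not carry over. Pictures are saved under pics/ and viewed, at most 10 in all, crops included, and the job is handed in when it is done.

```bash
mkdir -p pics; cat > h.py <<'E'
import numpy as np, cv2
from workcell import get_obs, snapshot
from scipy.spatial.transform import Rotation as R
def cam(s):
    f=s["pixels"].shape[0]/2/np.tan(np.radians(s["fov_y"])/2)
    return np.array([[f,0,s["cx"]],[0,f,s["cy"]],[0,0,1.]]), R.from_rotvec(np.ravel(s["rvec"])).as_matrix(), np.ravel(s["tvec"])
def ray(s,uv):
    K,Rm,t=cam(s); d=Rm.T@np.linalg.inv(K)@np.array([*uv,1.]); return -Rm.T@t, d
def onplane(s,uv,z):
    c,d=ray(s,uv); return c+d*(z-c[2])/d[2]
def proj(s,p):
    K,Rm,t=cam(s); q=K@(Rm@np.array(p)+t); return q[:2]/q[2]
def tri(s1,a,s2,b):
    c1,d1=ray(s1,a);c2,d2=ray(s2,b)
    k=np.linalg.lstsq(np.c_[d1,-d2],c2-c1,rcond=None)[0]
    p,q=c1+k[0]*d1,c2+k[1]*d2; return (p+q)/2, np.linalg.norm(p-q)
E
python3 - <<'E'
from h import *
import pickle
for n in("scene","top"):
    s=snapshot(n); cv2.imwrite(f"pics/{n}0.png",s["pixels"]); pickle.dump(s,open(n+"0.pkl","wb"))
    print(n,s["fov_y"],s["cx"],s["cy"],ray(s,(256,192)))
print(get_obs())
E
```

```text
scene 49.78775778236945 251.03772526085174 191.12263735713105 (array([ 1.54168693, -0.1188268 ,  0.8702516 ]), array([-0.77841809,  0.10261579, -0.61942201]))
top 50.841577269983986 259.41457357990083 194.17113963666273 (array([ 0.32037553, -0.01142688,  1.25022867]), array([ 0.17858613,  0.02101496, -0.98375083]))
{'clock': 0.1, 'joint_pos': array([-1.36798273,  0.39915458,  0.04503258,  1.53774397, -0.0186683 ,
        1.20690896, -0.05068997]), 'joint_velocities': array([ 0.00034375, -0.00172347, -0.00080071, -0.00347512,  0.00065672,
       -0.00197214, -0.00157016]), 'effort': array([ 3.27150745e-03, -4.76262581e+01,  1.37002699e+00, -2.54952765e+01,
        1.19157790e-02,  5.12818544e-03, -1.02955042e-05]), 'ee_pos': array([0.19302877, 0.62008233, 0.23034814]), 'tool_rot': array([-4.72059850e-01, -3.10580437e+00,  2.81229441e-03]), 'wrist_force': array([ 0.50828269,  0.05577025, -0.09295542]), 'moment': array([-0.01051995,  0.04117428, -0.04984442]), 'grasp_force': 0.0, 'gripper_width': 0.0853215683479647}
```

View pics/scene0.png

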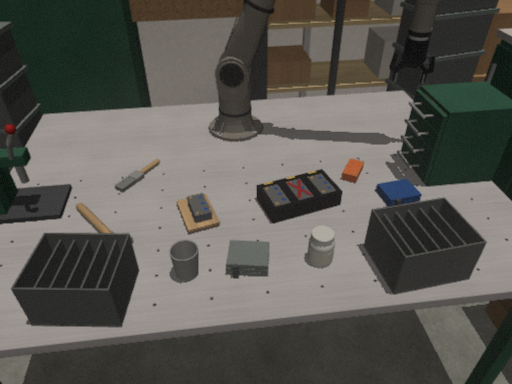

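View pics/top0.png

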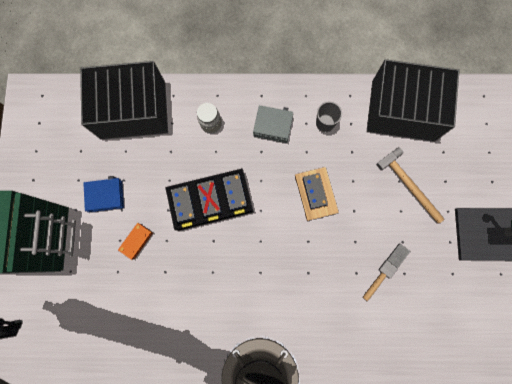

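The tray sits at about (210,200) in the top view, with the red-crossed cell in the middle pocket and the board and column cell at about (317,193). The yellow marks are on the lower side, towards the robot. In the scene view the tray is at (300,193) and the board at (198,211).

```bash
python3 - <<'E'
from h import *
import pickle
S={n:pickle.load(open(n+"0.pkl","rb")) for n in("scene","top")}
a=S["top"]["pixels"][160:240,160:345]; b=S["scene"]["pixels"][165:235,170:350]
z=lambda i:cv2.resize(i,(780,290),interpolation=cv2.INTER_CUBIC)
cv2.imwrite("pics/crop0.png",np.vstack([z(a),z(b)]))
for n,s in S.items():
    hsv=cv2.cvtColor(s["pixels"],cv2.COLOR_BGR2HSV)
    x0,x1,y0,y1=(160,345,160,240) if n=="top" else (170,350,160,240)
    roi=np.zeros(hsv.shape[:2],np.uint8); roi[y0:y1,x0:x1]=255
    for nm,lo,hi in(("yel",(22,150,120),(34,255,255)),("wood",(8,70,90),(21,255,255)),("blk",(0,0,0),(180,255,45)),("red",(0,150,80),(8,255,255))):
        m=cv2.inRange(hsv,lo,hi)&roi
        cs,_=cv2.findContours(m,cv2.RETR_EXTERNAL,cv2.CHAIN_APPROX_NONE)
        for c in cs:
            if cv2.contourArea(c)>6:
                M=cv2.moments(c); print(n,nm,cv2.contourArea(c),round(M['m10']/M['m00'],2),round(M['m01']/M['m00'],2),cv2.minAreaRect(c))
E
```

```text
scene wood 475.5 194.55 216.5 ((197.46315002441406, 211.90574645996094), (35.63015365600586, 32.350563049316406), 68.62937927246094)
scene wood 96.0 346.09 172.15 ((345.0, 170.0), (20.0, 8.0), 90.0)
scene blk 2736.0 297.87 195.66 ((298.9713439941406, 194.39686584472656), (39.82541275024414, 82.80902099609375), 74.47589111328125)
scene red 31.0 298.41 188.98 ((298.9337463378906, 188.5520782470703), (22.241575241088867, 10.671462059020996), 51.8427734375)
top yel 20.0 186.55 224.1 ((186.52943420410156, 224.11769104003906), (2.9104275703430176, 9.701424598693848), 75.96376037597656)
top yel 19.5 212.56 217.85 ((212.5882568359375, 217.85296630859375), (2.9104275703430176, 9.45888900756836), 75.96376037597656)
top yel 20.5 238.98 211.24 ((238.94119262695312, 211.2647247314453), (2.9104275703430176, 10.429031372070312), 75.96376037597656)
top wood 6.5 242.26 202.33 ((242.5, 202.5), (3.0, 3.0), 90.0)
top wood 7.0 184.29 189.21 ((184.39999389648438, 189.30001831054688), (3.5777084827423096, 3.130495071411133), 63.43495178222656)
top wood 6.5 236.26 176.67 ((236.5, 176.5), (3.0, 3.0), 90.0)
top wood 1471.0 316.08 193.43 ((316.0850830078125, 193.31483459472656), (48.29426193237305, 32.71799850463867), 74.87599182128906)
top blk 3434.5 208.78 199.76 ((208.555908203125, 199.779052734375), (44.808406829833984, 80.04379272460938), 76.29303741455078)
top red 118.0 208.43 197.03 ((208.3865509033203, 197.02723693847656), (28.0047550201416, 15.519301414489746), 76.50426483154297)
```

View pics/crop0.png

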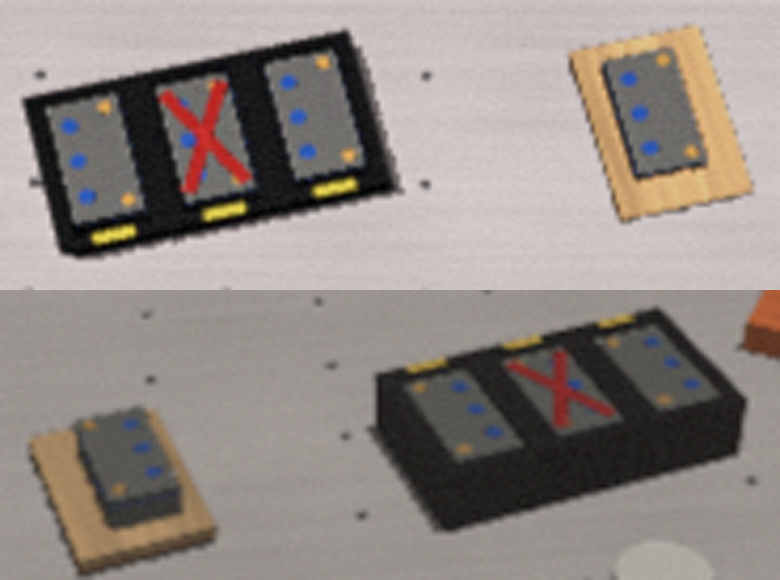

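The zoomed crop shows each good cell with three blue spots on its +y side and two brass spots on the other. The cross is in the middle pocket, and the column cell is turned much like the tray. I'll triangulate these spots and the marks.

```bash
cat > spots.py <<'E'
from h import *
def blobs(s,col,roi,minw=60,k=2):
    x0,x1,y0,y1=roi; im=s["pixels"][y0:y1,x0:x1]
    g=cv2.resize(im,None,fx=4,fy=4,interpolation=cv2.INTER_CUBIC).astype(float)
    B,G,Rr=g[...,0],g[...,1],g[...,2]
    if col=="blue": w=B-np.maximum(G,Rr)-25
    elif col=="yel": w=np.minimum(G,Rr)-B-45
    else: w=Rr-B-25
    w=np.clip(w,0,None); n,l,st,_=cv2.connectedComponentsWithStats((w>0).astype(np.uint8))
    o=[]
    for i in range(1,n):
        m=l==i; W=w[m].sum()
        if W<minw*16*0.3: continue
        v,u=np.nonzero(m); ww=w[m]
        o.append((round((u*ww).sum()/ww.sum()/4-.375+x0,2),round((v*ww).sum()/ww.sum()/4-.375+y0,2),int(W/16)))
    return o
E
python3 - <<'E'
from spots import *
import pickle
S={n:pickle.load(open(n+"0.pkl","rb")) for n in("scene","top")}
for n,roi in(("top",(160,256,165,232)),("top",(302,332,170,212)),("scene",(255,342,168,218)),("scene",(185,213,190,222))):
    for c in("blue","brass") if n!="x" else 0: print(n,roi,c,blobs(S[n],c,roi))
E
```

```text
top (160, 256, 165, 232) blue [(np.float64(227.9), np.float64(182.22), 637), (np.float64(203.3), np.float64(187.78), 66), (np.float64(230.17), np.float64(191.76), 676), (np.float64(176.02), np.float64(194.42), 677), (np.float64(204.03), np.float64(198.19), 630), (np.float64(232.48), np.float64(201.35), 716), (np.float64(178.06), np.float64(204.01), 657), (np.float64(208.03), np.float64(207.86), 72), (np.float64(180.13), np.float64(213.72), 702)]
top (160, 256, 165, 232) brass [(np.float64(236.13), np.float64(176.77), 829), (np.float64(208.31), np.float64(197.24), 22847), (np.float64(184.35), np.float64(189.05), 774), (np.float64(242.26), np.float64(202.3), 805), (np.float64(238.99), np.float64(211.33), 3512), (np.float64(189.96), np.float64(214.58), 798), (np.float64(212.79), np.float64(217.79), 3515), (np.float64(186.57), np.float64(224.24), 3652)]
top (302, 332, 170, 212) blue [(np.float64(308.7), np.float64(181.35), 622), (np.float64(311.19), np.float64(190.79), 692), (np.float64(313.77), np.float64(200.3), 625)]
top (302, 332, 170, 212) brass [(np.float64(318.4), np.float64(191.2
[... 518 characters left out ...]
p.float64(177.2), 971), (np.float64(310.99), np.float64(177.15), 154), (np.float64(298.77), np.float64(188.53), 5832), (np.float64(267.95), np.float64(182.74), 1009), (np.float64(266.3), np.float64(188.1), 166), (np.float64(322.9), np.float64(190.94), 174), (np.float64(276.62), np.float64(202.86), 184)]
scene (185, 213, 190, 222) blue [(np.float64(199.57), np.float64(196.95), 85), (np.float64(202.44), np.float64(202.56), 95), (np.float64(204.93), np.float64(208.36), 118)]
scene (185, 213, 190, 222) brass [(np.float64(208.55), np.float64(208.88), 2184), (np.float64(190.14), np.float64(197.14), 173), (np.float64(187.58), np.float64(212.99), 4849), (np.float64(196.98), np.float64(212.59), 187)]
```

```bash
python3 - <<'E'
from h import *
import pickle
T,S=[pickle.load(open(n+"0.pkl","rb")) for n in("top","scene")]
np.set_printoptions(precision=4,suppress=True)
P={"L":([(176.02,194.42),(178.06,204.01),(180.13,213.72),(184.35,189.05),(189.96,214.58)],[(329.14,187.21),(324.51,182.03),(319.95,177.0),(322.9,190.94),(310.99,177.15)]),
"R":([(227.9,182.22),(230.17,191.76),(232.48,201.35),(236.13,176.77),(242.26,202.3)],[(283.53,198.87),(279.33,193.25),(275.61,187.89),(276.62,202.86),(266.3,188.1)]),
"0":([(308.7,181.35),(311.19,190.79),(313.77,200.3),(323.57,201.36)],[(204.93,208.36),(202.44,202.56),(199.57,196.95),(190.14,197.14)]),
"mark":([(186.57,224.24),(212.79,217.79),(238.99,211.33)],[(311.63,171.94),(290.27,177.2),(267.95,182.74)])}
for k,(a,b) in P.items():
    for p,q in zip(a,b): print(k,*tri(T,p,S,q))
    z=.050 if k=="0" else .056
    t=np.array([onplane(T,p,z) for p in a]); s=np.array([onplane(S,p,z) for p in b])
    print(" top@z",t[:,:2].tolist()); print(" scene@z",s[:,:2].round(4).tolist())
    for w in(t,s):
        m=w; d=m[0]-m[2]; print(" yaw blue deg",np.degrees(np.arctan2(d[1],d[0])),"blue mid",m[:3].mean(0)[:2], "brassmid",m[3:].mean(0)[:2] if len(m)>3 else '')
b=onplane(T,(316.08,193.31),.02);print("board",b)
E
```

```text
L [0.5281 0.253  0.0573] 0.002788138770938089
L [0.499  0.2457 0.0572] 0.0027942474898975033
L [0.4698 0.2382 0.0571] 0.002986684508467489
L [0.5445 0.2283 0.0576] 0.003209358713328908
L [0.4673 0.2085 0.0578] 0.003213873794388699
 top@z [[0.528594084262808, 0.25470521678233987], [0.49945884504246923, 0.2473274870713493], [0.47020924827717764, 0.23990740394366697], [0.545154500780027, 0.2302314433067805], [0.46779057139840674, 0.21042624635824594]]
 scene@z [[0.5267, 0.2521], [0.4977, 0.2447], [0.4685, 0.2371], [0.5428, 0.2273], [0.4651, 0.2075]]
 yaw blue deg 14.222297119254693 blue mid [0.4994 0.2473] brassmid [0.5065 0.2203]
 yaw blue deg 14.467655793991284 blue mid [0.4976 0.2446] brassmid [0.504  0.2174]
R [0.5662 0.0974 0.0574] 0.0033043004096878904
R [0.537  0.0898 0.0576] 0.0037923072050994188
R [0.5079 0.0826 0.0574] 0.003170737716944793
R [0.5831 0.0728 0.058 ] 0.0034031363438042314
R [0.5052 0.053  0.0577] 0.003638417813212712
 top@z [[0.5667773533584262, 0.0992239005804976], [0.5375246865629635, 0.09178898434384603], [0.508367651615498, 0.08429402980366359], [0.5837287706
[... 792 characters left out ...]
 -0.1926]]
 yaw blue deg 13.916769211232248 blue mid [ 0.5428 -0.1524] brassmid [ 0.5107 -0.1889]
 yaw blue deg 14.219229829624306 blue mid [ 0.54   -0.1553] brassmid [ 0.5077 -0.1926]
mark [0.4385 0.2176 0.0577] 0.0030169482934957197
mark [0.4581 0.1403 0.0579] 0.002855077461444437
mark [0.4779 0.0626 0.0578] 0.00329901474544916
 top@z [[0.43887278836063265, 0.21944855936723437], [0.4585578348557429, 0.14200742508859532], [0.4783529027225525, 0.0643105227017898]]
 scene@z [[0.4364, 0.2167], [0.4557, 0.1395], [0.4755, 0.0613]]
 yaw blue deg 104.27777715152286 blue mid [0.4586 0.1419] brassmid 
 yaw blue deg 104.12073449678415 blue mid [0.4559 0.1392] brassmid 
board [ 0.5405 -0.1708  0.02  ]
```

Both views agree: tops are at about 57 mm in the tray and 51 mm on the column, and yaw is about 14.25°. I'll check the cells' outline centres against the spots, then work out the first move.

```bash
cat > go.py <<'E'
# usage: go.py x y z yaw_deg tilt_deg [from current pose] -> deltas. tool x points to yaw+180; tilt>0: fingers point ahead (+cell x)
from h import *
import sys
def target(yaw,tilt):
    X=np.array([-np.cos(yaw),-np.sin(yaw),0]); Z=np.array([0,0,-1.]); Y=np.cross(Z,X)
    return R.from_matrix(np.c_[X,Y,Z])*R.from_rotvec([0,-tilt,0])
if __name__=="__main__":
    a=[float(v) for v in sys.argv[1:]]; o=get_obs(); r=R.from_rotvec(o["tool_rot"]); t=target(*np.radians(a[3:5]))
    d=np.array(a[:3])-o["ee_pos"]; np.set_printoptions(precision=3,suppress=True)
    print("clock",o["clock"],"pos",o["ee_pos"],"width",o["gripper_width"],"F",o["wrist_force"],o["grasp_force"],"q",o["joint_pos"])
    print("shift now-axes cm",r.inv().apply(d)*100,"| after-turn axes",t.inv().apply(d)*100,"turn",(r.inv()*t).as_rotvec())
E
python3 - <<'E'
from h import *
import pickle
T,S=[pickle.load(open(n+"0.pkl","rb")) for n in("top","scene")]
ey=np.array([-.2461,.9692]);ex=np.array([.9692,.2461])
for nm,s in(("top",T),("scene",S)):
  for k,c,z,lo in(("L",(.5025,.232),.057,50),("R",(.5406,.0764),.057,50),("0",(.5388,-.167),.0515,50)):
    # sample brightness/saturation across width, averaged over cell length, edges
    g=s["pixels"].astype(np.float32)
    for ax,bx,h in(("y",ey,.045),("x",ex,.07)):
        ox=ex if ax=="y" else ey; rng=np.linspace(-.03,.03,25) if ax=="y" else np.linspace(-.012,.012,15)
        ts=np.arange(-h,h,.0005); prof=[]
        for t in ts:
            pts=np.array([proj(s,[*(np.array(c)+bx*t+ox*u),z]) for u in rng],np.float32)
            v=cv2.remap(g,pts[None,:,0].copy(),pts[None,:,1].copy(),cv2.INTER_CUBIC)[0]; prof.append(np.median(v,axis=0))
        p=np.array(prof).mean(1); q=np.array(prof); gr=np.abs(np.diff(q,axis=0)).sum(1); gr=np.convolve(gr,np.ones(5)/5,'same')
        half=.026 if ax=="y" else .05
        def edge(t0):
            i=np.abs(ts[:-1]-t0)<.006; w=gr[i]-gr[i].min(); return (ts[:-1][i]*w).sum()/w.sum()
        print(nm,k,ax,"edges mm",round(edge(-half)*1e3,1),round(edge(half)*1e3,1))
E
python3 go.py .5018 .0665 .15 14.25 0
```

```text
top L y edges mm -23.3 28.3
top L x edges mm -50.6 50.1
top R y edges mm -23.0 28.8
top R x edges mm -50.9 50.2
top 0 y edges mm -24.9 28.5
top 0 x edges mm -47.6 54.0
scene L y edges mm -26.7 25.7
scene L x edges mm -51.1 51.2
scene R y edges mm -26.0 26.0
scene R x edges mm -50.6 51.0
scene 0 y edges mm -28.0 25.9
scene 0 x edges mm -47.0 53.4
clock 0.1 pos [0.193 0.62  0.23 ] width 0.0853215683479647 F [ 0.508  0.056 -0.093] 0.0 q [-1.368  0.399  0.045  1.538 -0.019  1.207 -0.051]
shift now-axes cm [-45.93 -43.67   8.12] | after-turn axes [-16.3   -61.255   8.035] turn [-0.002 -0.    -0.55 ]
```

Cell R is centred at about (0.540, 0.078), L at about (0.502, 0.233) and cell_0 at about (0.5456, -0.1663). I'll start with R: turn, fly over it and close the fingers.

```bash
python3 -m creep '[0,0,0,0,0,-0.11,0, 0,0,0,0,0,-0.11,0, 0,0,0,0,0,-0.11,0, 0,0,0,0,0,-0.11,0, 0,0,0,0,0,-0.11,0, -1,-3.8,0,0,0,0,0, -1,-3.8,0,0,0,0,0, -1,-3.8,0,0,0,0,0, -1,-3.8,0,0,0,0,0, -1,-3.8,0,0,0,0,0, -1,-3.8,0,0,0,0,0, -1,-3.8,0,0,0,0,0, -1,-3.8,0,0,0,0,0, -1,-3.8,0,0,0,0,0, -1,-3.8,0,0,0,0,0, -1,-3.8,0,0,0,0,0, -1,-3.8,0,0,0,0,0, -1,-3.8,0,0,0,0,0, -1,-3.8,0,0,0,0,0, -1,-3.8,0,0,0,0,0]'; python3 go.py .5015 .0679 .08 14.25 0
```

```text
clock: 1.77
ee_pos: [0.4789, 0.1031, 0.2312]
tool_rot: [0.389, -3.117, -0.001]
wrist_force: [0.8, 0.8, 0.3]
gripper_width: 0.0002
grasp_force: 0.0
clock 1.7667 pos [0.479 0.103 0.231] width 0.00024811509507772876 F [0.762 0.821 0.307] 0.0 q [-0.615  0.114  0.344  1.916 -0.043  1.119  1.565]
shift now-axes cm [-1.326 -3.975 15.119] | after-turn axes [-1.324 -3.97  15.12 ] turn [ 0. -0. -0.]
```

```bash
python3 -m creep '[-0.6,-2,2,0,0,0,0, -0.7,-2,2,0,0,0,0, 0,0,3,0,0,0,0, 0,0,3,0,0,0,0, 0,0,3,0,0,0,0, 0,0,2,0,0,0,0, 0,0,0,0,0,0,0, 0,0,0,0,0,0,0]'; python3 go.py .5015 .0679 .056 14.25 0
```

```text
clock: 2.43
ee_pos: [0.5002, 0.0692, 0.0806]
tool_rot: [0.389, -3.115, 0.001]
wrist_force: [0.6, 0.9, 0.7]
gripper_width: 0.0004
grasp_force: 0.0
clock 2.4333 pos [0.5   0.069 0.081] width 0.0004384509552543946 F [0.596 0.916 0.749] 0.0 q [-0.513  0.337  0.346  2.037 -0.157  0.795  1.745]
shift now-axes cm [-0.102 -0.155  2.457] | after-turn axes [-0.096 -0.156  2.457] turn [-0.    -0.003 -0.001]
```

Push down slowly to about z = 47 mm.

```bash
python3 -m creep '[-0.1,-0.15,1,0,0,0,0, 0,0,0.8,0,0,0,0, 0,0,0.5,0,0,0,0, 0,0,0.3,0,0,0,0, 0,0,0.2,0,0,0,0, 0,0,0.2,0,0,0,0, 0,0,0.2,0,0,0,0, 0,0,0,0,0,0,0]'; python3 go.py .5015 .0679 .046 14.25 0
```

```text
clock: 3.1
ee_pos: [0.5024, 0.0683, 0.0491]
tool_rot: [-0.389, 3.117, 0.0]
wrist_force: [-0.9, -0.0, 0.3]
gripper_width: -0.0003
grasp_force: 0.0
clock 3.1 pos [0.502 0.068 0.049] width -0.0003152927042278156 F [-0.876 -0.004  0.275] 0.0 q [-0.493  0.39   0.33   2.054 -0.187  0.725  1.773]
shift now-axes cm [ 0.1   -0.013  0.312] | after-turn axes [ 0.1   -0.013  0.312] turn [ 0.  0. -0.]
```

```bash
python3 -m creep '[0,0,0.2,0,0,0,0, 0,0,0.2,0,0,0,0, 0,0,0.1,0,0,0,0, 0,0,0,0,0,0,0]'; python3 -m creep '[0,0,-2,0,0,0,0, 0,0,-3,0,0,0,0, 2,2,-3,0,0,0,0.76, 3,3,-3,0,0,0,0.76, 3,3,-3,0,0,0,0.76, 3,3,0,0,0,0,0.76, 0,0,0,0,0,0,0.76]'
python3 - <<'E'
from h import *
import pickle
T=snapshot("top");S=snapshot("scene")
pickle.dump((T,S),open("v1.pkl","wb"))
z=lambda i:cv2.resize(i,(780,290),interpolation=cv2.INTER_CUBIC)
cv2.imwrite("pics/v1.png",np.vstack([z(T["pixels"][150:240,160:345]),z(S["pixels"][150:235,170:350])]))
E
```

```text
clock: 3.43
ee_pos: [0.5024, 0.0683, 0.0441]
tool_rot: [0.389, -3.117, -0.0]
wrist_force: [0.6, 0.2, -0.5]
gripper_width: 0.0001
grasp_force: 0.0
clock: 4.02
ee_pos: [0.3786, 0.1427, 0.1732]
tool_rot: [0.401, -3.114, -0.006]
wrist_force: [-0.9, -0.5, -1.5]
gripper_width: 0.0603
grasp_force: 0.0
```

View pics/v1.png

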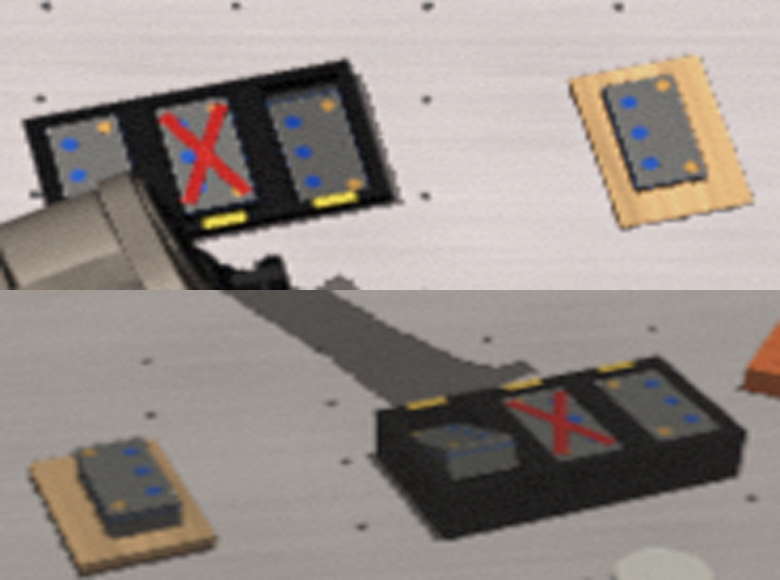

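The right cell is now tipped with its far end raised (scene crop (465,445), top crop (315,140)), and the middle cell is undisturbed. I'll check the tipped pose against my prediction and compute the grasp.

```bash
python3 - <<'E'
from spots import *
import pickle
T,S=pickle.load(open("v1.pkl","rb"))
c=np.array([.5403,.0777]);yaw=np.radians(14.25);ex=np.array([np.cos(yaw),np.sin(yaw),0]);ey=np.array([-np.sin(yaw),np.cos(yaw),0]);ez=np.array([0,0,1.])
th=np.radians(30);u=np.cos(th)*ex+np.sin(th)*ez;n=-np.sin(th)*ex+np.cos(th)*ez
o=np.array([*c,0])-.00054*ex+.028*ez
for s,roi in((T,(220,250,165,212)),(S,(255,300,180,215))):
    print("seen",[tuple(map(float,b)) for b in blobs(s,"blue",roi,20)],[tuple(map(float,b)) for b in blobs(s,"brass",roi,20)])
    print("pred",[proj(s,o+x*u+.013*ey+.03*n).round(1).tolist() for x in(.03,0,-.03)],[proj(s,o+x*u-.015*ey+.03*n).round(1).tolist() for x in(.04,-.04)])
for cx in(.042,):
  p=o+cx*u+.0155*n; print("grasp tcp",p,"approach",p+.06*n)
E
python3 go.py .502 .057 .123 14.25 30
```

```text
seen [(228.97, 187.55, 630.0), (231.49, 196.76, 584.0), (233.8, 205.85, 577.0)] [(237.29, 182.27, 619.0), (241.17, 209.45, 2593.0)]
pred [[229.5, 187.8], [231.9, 197.0], [234.2, 206.0]] [[237.9, 182.5], [244.0, 206.8]]
seen [] [(296.14, 187.24, 3847.0), (267.97, 182.69, 1098.0)]
pred [[281.6, 192.3], [278.0, 191.3], [274.6, 190.3]] [[274.6, 194.7], [265.6, 192.0]]
grasp tcp [0.56751898 0.08461274 0.06242339] approach [0.53844205 0.07722814 0.11438492]
clock 4.1167 pos [0.383 0.14  0.173] width 0.06524502362462124 F [1.033 0.051 0.272] 0.0 q [-0.748  0.015  0.298  2.155 -0.006  0.971  1.376]
shift now-axes cm [ -9.459 -10.976   4.976] | after-turn axes [ -5.739 -10.942   9.058] turn [ 0.002 -0.522  0.003]
```

```bash
python3 -m creep '[0,0,0,0,-0.104,0,0.76, 0,0,0,0,-0.104,0,0.76, 0,0,0,0,-0.104,0,0.76, 0,0,0,0,-0.104,0,0.76, 0,0,0,0,-0.104,0,0.76, 0,0,0,0,0,0,0.76]' >/dev/null; python3 go.py .5384 .0772 .1144 14.25 30
```

```text
clock 4.6167 pos [0.382 0.138 0.177] width 0.06457236361559887 F [ 0.137 -0.053  0.588] 0.0 q [-0.575 -0.24   0.023  2.44   0.238  0.537  1.085]
shift now-axes cm [-9.899 -9.796 11.274] | after-turn axes [-8.752 -9.738 12.231] turn [ 0.01  -0.093 -0.006]
```

```bash
python3 -m creep '[-2.5,-2.5,0,0,0,0,0.76, -2.5,-2.5,2,0,0,0,0.76, -2.5,-2.5,2,0,0,0,0.76, -2.4,-2.3,2.5,0,0,0,0.76, 0,0,2.5,0,-0.09,0,0.76, 0,0,0,0,0,0,0.76, 0,0,0,0,0,0,0.76]' >/dev/null; python3 go.py .5384 .0772 .1144 14.25 30
```

```text
clock 5.2 pos [0.526 0.078 0.135] width 0.06471291578391598 F [ 0.86  -0.627  0.159] 0.0 q [-0.557  0.076  0.364  2.321 -0.26   0.245  1.854]
shift now-axes cm [ 0.029 -0.447  2.391] | after-turn axes [ 0.056 -0.418  2.396] turn [ 0.012 -0.01  -0.005]
```

Joint 6 is near its limit at a 30° tilt, so I'll grasp at 15° instead. At placing the tool will then lean −15°, which suits joint 6.

```bash
python3 -m creep '[0,0,0,0,0.08,0,0.76, 0,0,0,0,0.08,0,0.76, 0,0,0,0,0.08,0,0.76, 0,0,0,0,0.01,0,0.76, 0,0,0,0,0,0,0.76]' >/dev/null; python3 go.py .5524 .0808 .118 14.25 15
```

```text
clock 5.6167 pos [0.529 0.081 0.14 ] width 0.0648869334774718 F [-0.862 -0.213  0.136] 0.0 q [-0.583  0.162  0.402  2.13  -0.164  0.596  1.752]
shift now-axes cm [-1.564 -0.609  2.673] | after-turn axes [-1.596 -0.569  2.663] turn [0.014 0.012 0.002]
```

```bash
python3 -m creep '[-0.8,-0.3,1.3,0.014,0.012,0,0.76, -0.8,-0.27,1.3,0,0,0,0.76, 0,0,1.5,0,0,0,0.76, 0,0,1.5,0,0,0,0.76, 0,0,0,0,0,0,0.76]' >/dev/null; python3 go.py .5674 .0846 .060 14.25 15
```

```text
clock 6.0333 pos [0.554 0.082 0.085] width 0.06457134748278974 F [-0.91   0.309 -0.337] 0.0 q [-0.53   0.302  0.363  2.106 -0.247  0.511  1.826]
shift now-axes cm [-0.654 -0.04   2.766] | after-turn axes [-0.628 -0.038  2.772] turn [ 0.    -0.009  0.001]
```

```bash
python3 -m creep '[-0.65,0,1,0,0,0,0.76, 0,0,1,0,0,0,0.76, 0,0,0.7,0,0,0,0.76, 0,0,0,0,0,0,0.76, 0,0,0,0,0,0,0.76]' >/dev/null; python3 go.py .5674 .0846 .060 14.25 15;  python3 -m creep '[0,0,0,0,0,0,0.6, 0,0,0,0,0,0,0.55, 0,0,0,0,0,0,0.45, 0,0,0,0,0,0,0.45, 0,0,0,0,0,0,0.45, 0,0,0,0,0,0,0.45]' 80
```

```text
clock 6.45 pos [0.569 0.085 0.063] width 0.06509288560092942 F [-0.168 -0.34   0.24 ] 0.0 q [-0.499  0.36   0.333  2.09  -0.288  0.469  1.862]
shift now-axes cm [ 0.208 -0.035  0.237] | after-turn axes [ 0.21  -0.035  0.236] turn [ 0.001 -0.006  0.001]
clock: 6.95
ee_pos: [0.5698, 0.0855, 0.0636]
tool_rot: [-0.359, 2.864, 0.048]
wrist_force: [-0.6, -0.7, 2.8]
gripper_width: 0.0492
grasp_force: 82.4
```

```bash
python3 -m creep '[-0.2,0,-0.5,0,0,0,0.45, -0.2,0,-1,0,0,0,0.45, -0.4,0,-1.5,0,0,0,0.45, -0.5,0,-1.9,0,0,0,0.45, -0.5,0,-1.9,0,0,0,0.45, -0.5,0,-1.9,0,0,0,0.45, -0.5,0,-1.9,0,0,0,0.45, 0,0,0,0,0,0,0.45]'; python3 go.py .585 -.1563 .13 14.1 -15
python3 - <<'E'
from h import *
T=snapshot("top");S=snapshot("scene")
z=lambda i:cv2.resize(i,(780,290),interpolation=cv2.INTER_CUBIC)
cv2.imwrite("pics/v2.png",np.vstack([z(T["pixels"][130:240,140:345]),z(S["pixels"][110:235,170:350])]))
E
```

```text
clock: 7.62
ee_pos: [0.5722, 0.0858, 0.1771]
tool_rot: [-0.358, 2.857, 0.049]
wrist_force: [0.7, 0.7, -2.6]
gripper_width: 0.0488
grasp_force: 83.4
clock 7.6167 pos [0.572 0.086 0.177] width 0.04875947607529458 F [ 0.703  0.666 -2.598] 83.41891407966614 q [-0.591  0.194  0.423  1.994 -0.149  0.711  1.735]
shift now-axes cm [  5.798 -23.781   3.283] | after-turn axes [  3.281 -23.791   5.758] turn [0.001 0.526 0.003]
```

View pics/v2.png

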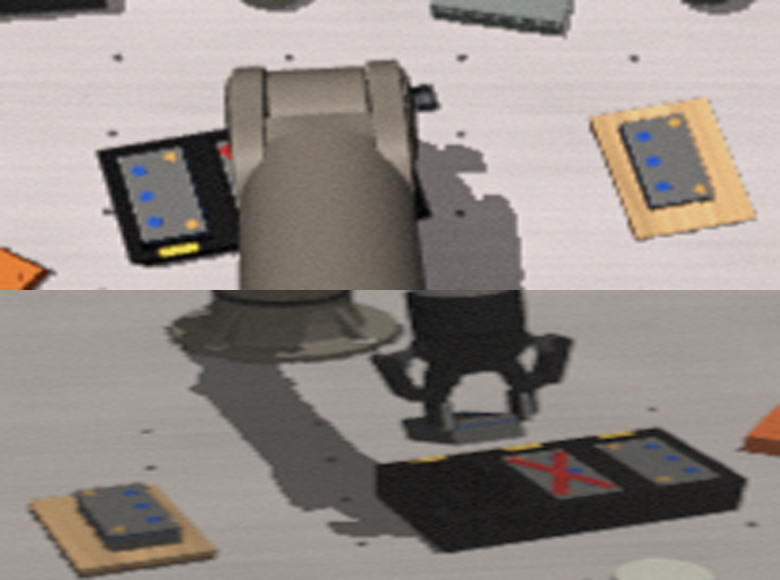

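The cell is held (scene crop (462,425)) and clear of the tray. Next I'll level it while moving across to the column.

```bash
python3 -m creep '[0,-1,0,0,0.08,0,0.45, 0,-2,0,0,0.09,0,0.45, 0,-2.2,0,0,0.09,0,0.45, 0,-2.2,0,0,0.09,0,0.45, 0,-2.2,0,0,0.09,0,0.45, 0,-2.2,0,0,0.085,0,0.45, 0,-2.2,0,0,0,0,0.45, 0,-2.2,0,0,0,0,0.45, 0,-2.2,0,0,0,0,0.45, 0,-2,0,0,0,0,0.45, 0,-1.5,0,0,0,0,0.45, 0,-1,0,0,0,0,0.45, 0,0,0,0,0,0,0.45, 0,0,0,0,0,0,0.45]'; python3 go.py .589 -.1554 .0853 14.1 -15
python3 - <<'E'
from h import *
import pickle
T=snapshot("top");S=snapshot("scene");pickle.dump((T,S),open("v3.pkl","wb"))
z=lambda i:cv2.resize(i,(700,290),interpolation=cv2.INTER_CUBIC)
cv2.imwrite("pics/v3.png",np.vstack([z(T["pixels"][140:220,270:380]),z(S["pixels"][130:230,140:260])]))
E
```

```text
clock: 8.88
ee_pos: [0.6259, -0.1358, 0.1717]
tool_rot: [0.357, -2.851, 0.045]
wrist_force: [0.1, 0.5, -3.3]
gripper_width: 0.0491
grasp_force: 83.7
clock 8.8833 pos [ 0.626 -0.136  0.172] width 0.049135967483438826 F [ 0.055  0.473 -3.288] 83.69654059410095 q [-0.205  0.628  0.481  1.426 -0.157  1.392  2.095]
shift now-axes cm [ 1.617 -1.007  9.406] | after-turn axes [ 1.685 -0.999  9.395] turn [ 0.002 -0.008  0.004]
```

View pics/v3.png

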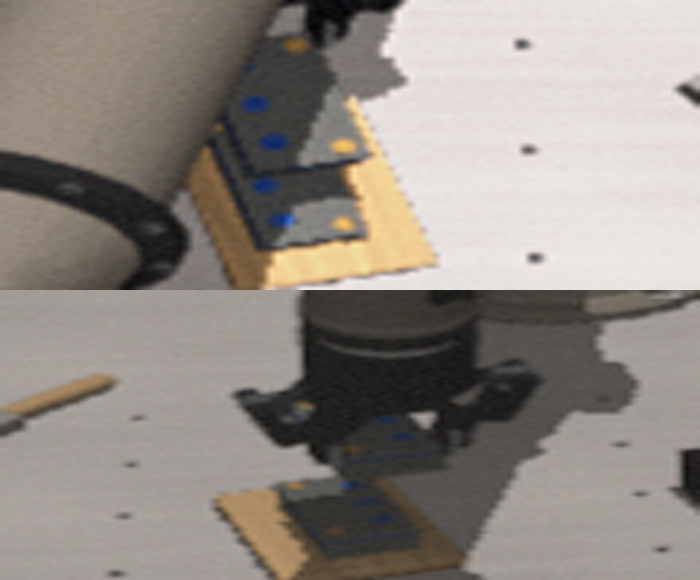

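The held cell is level over the column, and its blue and brass spots can be seen in the top crop at (275,142) and (343,147). I'll descend to a hover 20 mm above and compare its spots with where they should be.

```bash
cat > chk.py <<'E'
# chk.py tcpx(cell frame) n : compare seen spots of held cell with those predicted from TCP
from spots import *
import sys
gx,n=float(sys.argv[1]),float(sys.argv[2]); o=get_obs(); r=R.from_rotvec(o["tool_rot"])
ty=r.as_matrix()[:,1]; ey=np.array([ty[0],ty[1],0]); ey/=np.linalg.norm(ey); ey*=np.sign(ey[1]); ex=np.array([ey[1],-ey[0],0])
und=o["ee_pos"]-gx*ex-np.array([0,0,n]); print("pred cell centre",und.round(4),"yaw",np.degrees(np.arctan2(ex[1],ex[0])))
tgt=np.array([.5456,-.1663]); d=und[:2]-tgt; print("offset from cell_0 by TCP, mm",(ex[:2]@d*1e3).round(1),(ey[:2]@d*1e3).round(1))
for nm in("top","scene"):
    s=snapshot(nm)
    x0,y0=np.maximum(proj(s,und)-[35,35],0).astype(int)
    B=[("blue",x,.013) for x in(.03,0,-.03)]+[("brass",x,-.015) for x in(.04,-.04)]
    for c,x,y in B:
        p=und+x*ex+y*ey+[0,0,.03]; q=proj(s,p)
        bl=[b for b in blobs(s,c,(x0,x0+70,y0,y0+70),15) if np.hypot(b[0]-q[0],b[1]-q[1])<4 and b[2]<1500]
        for b in bl:
            w=onplane(s,b[:2],p[2])-p; print(nm,c,x,"seen-pred mm",round(ex@w*1e3,1),round(ey@w*1e3,1),b[2])
E
python3 -m creep '[0.6,-0.3,1.5,0,0,0,0.45, 0.6,-0.4,2,0,0,0,0.45, 0.4,-0.3,2,0,0,0,0.45, 0,0,2,0,0,0,0.45, 0,0,1.2,0,0,0,0.45, 0,0,0.7,0,0,0,0.45, 0,0,0,0,0,0,0.45, 0,0,0,0,0,0,0.45]'; python3 go.py .589 -.1554 .0653 14.1 -15; python3 chk.py .0447 .0153
```

```text
clock: 9.65
ee_pos: [0.5904, -0.1552, 0.0865]
tool_rot: [0.36, -2.853, 0.047]
wrist_force: [-0.5, -0.2, -2.5]
gripper_width: 0.0492
grasp_force: 83.7
clock 9.65 pos [ 0.59  -0.155  0.087] width 0.04916723287325124 F [-0.477 -0.195 -2.528] 83.70295286178589 q [-0.183  0.658  0.467  1.586 -0.169  1.201  2.133]
shift now-axes cm [-0.431  0.017  2.083] | after-turn axes [-0.419  0.018  2.086] turn [-0.    -0.006  0.005]
pred cell centre [ 0.5471 -0.1663  0.0712] yaw 14.379621391892089
offset from cell_0 by TCP, mm 1.4 -0.4
top blue 0.03 seen-pred mm -0.6 -0.9 147
top blue 0 seen-pred mm 0.4 0.7 328
top blue -0.03 seen-pred mm 0.5 1.5 257
top brass 0.04 seen-pred mm 10.4 4.8 28
top brass 0.04 seen-pred mm 0.3 0.6 314
top brass -0.04 seen-pred mm 0.2 1.4 966
scene brass 0.04 seen-pred mm 0.7 -3.3 16
```

Predicted and seen spots agree to about 1 mm. Lowering onto cell_0.

```bash
python3 -m creep '[-0.13,0.02,0.7,0,0,0,0.45, -0.13,0,0.6,0,0,0.005,0.45, -0.1,0,0.4,0,0,0,0.45, -0.05,0,0.2,0,0,0,0.45, 0,0,0,0,0,0,0.45, 0,0,0,0,0,0,0.45]'; python3 go.py .589 -.1554 .0653 14.1 -15; python3 chk.py .0447 .0153 | head -2
```

```text
clock: 10.25
ee_pos: [0.5885, -0.1558, 0.0685]
tool_rot: [0.351, -2.853, 0.047]
wrist_force: [-2.1, 2.1, 7.1]
gripper_width: 0.0492
grasp_force: 84.9
clock 10.25 pos [ 0.588 -0.156  0.069] width 0.04916056316442147 F [-2.054  2.085  7.11 ] 84.85161066055298 q [-0.179  0.678  0.463  1.599 -0.177  1.171  2.132]
shift now-axes cm [-0.143  0.03   0.296] | after-turn axes [-0.141  0.03   0.297] turn [ 0.001 -0.007 -0.001]
pred cell centre [ 0.5451 -0.1667  0.0532] yaw 14.016502125315737
offset from cell_0 by TCP, mm -0.5 -0.2
```

```bash
python3 -m creep '[-0.03,0,0.1,0,0,0,0.45, 0,0,0,0,0,0,0.45]'; python3 -m creep '[-0.03,0,0.1,0,0,0,0.45, 0,0,0,0,0,0,0.45]'; python3 chk.py .0447 .0153
```

```text
clock: 10.52
ee_pos: [0.5885, -0.1559, 0.0685]
tool_rot: [0.35, -2.852, 0.046]
wrist_force: [-2.5, 2.6, 12.3]
gripper_width: 0.049
grasp_force: 85.3
clock: 10.68
ee_pos: [0.5886, -0.1559, 0.0684]
tool_rot: [0.35, -2.852, 0.046]
wrist_force: [-3.7, 3.0, 18.6]
gripper_width: 0.0493
grasp_force: 85.8
pred cell centre [ 0.5452 -0.1667  0.0531] yaw 14.000333293623678
offset from cell_0 by TCP, mm -0.5 -0.3
top blue 0.03 seen-pred mm 0.1 0.4 249
top blue 0 seen-pred mm 0.4 0.9 262
top blue -0.03 seen-pred mm 0.6 1.0 242
top brass 0.04 seen-pred mm 0.3 0.6 336
scene brass 0.04 seen-pred mm 0.7 -3.0 27
```

It's seated firmly. I'll relieve the pressure, open, and back off along the tool.

```bash
python3 -m creep '[0.05,0,-0.2,0,0,0,0.45, 0,0,0,0,0,0,0.58, 0,0,0,0,0,0,0.6, 0,0,0,0,0,0,0.64, 0,0,0,0,0,0,0.7, 0,0,0,0,0,0,0.72, 0,0,0,0,0,0,0.72]'; python3 -m creep '[0,0,-0.5,0,0,0,0.72, 0,0,-1.5,0,0,0,0.72, 0,0,-3,0,0,0,0.72, 0,0,-3,0,0,0,0.72, 0,2,-2,0,0,0,0.5, 0,4,0,0,-0.09,0,0, 0,4,0,0,-0.09,0,0, 0,4,0,0,-0.08,0,0, 0,4,0,0,0,0,0, 0,4,0,0,0,0,0, 0,4,0,0,0,0,0, 0,0,0,0,0,0,0]'
python3 - <<'E'
from spots import *
import pickle
T=snapshot("top");S=snapshot("scene")
t=[tuple(map(float,b)) for b in blobs(T,"blue",(295,335,165,215),30)];s=[tuple(map(float,b)) for b in blobs(S,"blue",(180,225,170,220),15)]
print(t,s)
c=np.array([.5456,-.1663]);yaw=np.radians(14.1);ex=np.array([np.cos(yaw),np.sin(yaw)]);ey=np.array([-ex[1],ex[0]])
for nm,v,b in(("top",T,t),("scene",S,s)):
    w=np.array([onplane(v,q[:2],.08)[:2] for q in b]); 
    for q in w: print(nm,(ex@(q-c)*1e3).round(1),(ey@(q-c)*1e3).round(1))
E
python3 go.py .4635 .223 .075 14.25 0
```

```text
clock: 11.37
ee_pos: [0.5884, -0.1562, 0.0663]
tool_rot: [0.351, -2.853, 0.048]
wrist_force: [0.5, 0.0, 0.7]
gripper_width: 0.0618
grasp_force: 0.0
clock: 12.37
ee_pos: [0.5488, 0.1138, 0.1631]
tool_rot: [0.403, -3.106, -0.008]
wrist_force: [0.1, 1.9, -0.5]
gripper_width: 0.0
grasp_force: 0.0
[(310.27, 178.99, 760.0), (312.84, 188.79, 812.0), (315.37, 198.6, 749.0)] [(198.58, 189.4, 106.0), (201.07, 195.15, 112.0), (203.57, 200.95, 126.0)]
top 31.1 12.5
top 0.8 12.8
top -29.3 13.2
scene -33.3 11.4
scene -2.6 10.7
scene 27.2 10.1
clock 12.4667 pos [0.551 0.105 0.163] width 0.00014991186016930107 F [ 0.523 -0.774 -0.783] 0.0 q [-0.605  0.331  0.419  1.834 -0.156  1.018  1.698]
shift now-axes cm [ 5.469 13.567  8.875] | after-turn axes [ 5.563 13.561  8.827] turn [ 0.    -0.008  0.001]
```

The first cell sits about (−0.8, −1 mm) from centre, which is within tolerance. Next is the left cell (L): push its near end.

```bash
python3 -m creep '[1,3,0,0,0,0,0, 1.5,3.5,0,0,0,0,0, 1.5,3.5,1,0,0,0,0, 1.3,3.5,2,0,0,0,0, 0.2,0,3,0,0,0,0, 0,0,2.5,0,0,0,0, 0,0,0,0,0,0,0, 0,0,0,0,0,0,0]';python3 go.py .4635 .2232 .044 14.25 0
```

```text
clock: 13.13
ee_pos: [0.465, 0.2175, 0.0783]
tool_rot: [0.378, -3.108, 0.006]
wrist_force: [0.2, 0.2, -0.2]
gripper_width: -0.0001
grasp_force: 0.0
clock 13.1333 pos [0.465 0.218 0.078] width -0.00012578171823901535 F [ 0.216  0.154 -0.167] 0.0 q [-0.803  0.358  0.34   2.013 -0.163  0.807  1.444]
shift now-axes cm [-0.029  0.595  3.425] | after-turn axes [0.004 0.587 3.426] turn [-0.002 -0.011 -0.007]
```

```bash
python3 -m creep '[0,0.58,1,0,0,0,0, 0,0,0.8,0,0,0,0, 0,0,0.4,0,0,0,0, 0,0,0.3,0,0,0,0, 0,0,0.2,0,0,0,0, 0,0,0.2,0,0,0,0, 0,0,0.2,0,0,0,0, 0,0,0.2,0,0,0,0, 0,0,0.1,0,0,0,0, 0,0,0,0,0,0,0]';python3 -m creep '[0,0,-2,0,0,0,0, 0,0,-3,0,0,0,0.2, 0,-2,-3,0,0,0,0.76, 0,-4,0,0,0,0,0.76, 0,-4,0,0,0,0,0.76, 0,-4,0,0,0,0,0.76, 0,-2,0,0,0,0,0.76]'
python3 - <<'E'
from spots import *
T=snapshot("top"); cv2.imwrite("pics/v4.png",cv2.resize(T["pixels"][165:240,150:260],(660,450),interpolation=cv2.INTER_CUBIC))
c=np.array([.5023,.233]);yaw=np.radians(14.25);ex=np.array([np.cos(yaw),np.sin(yaw),0]);ey=np.array([-np.sin(yaw),np.cos(yaw),0]);ez=np.array([0,0,1.])
th=np.radians(30);u=np.cos(th)*ex+np.sin(th)*ez;n=-np.sin(th)*ex+np.cos(th)*ez
o=np.array([*c,0])-.00054*ex+.028*ez
print("seen",[tuple(map(float,b)) for b in blobs(T,"blue",(165,198,178,225),20)],[tuple(map(float,b)) for b in blobs(T,"brass",(165,198,178,225),20)])
print("pred",[proj(T,o+x*u+.013*ey+.03*n).round(1).tolist() for x in(.03,0,-.03)],[proj(T,o+x*u-.015*ey+.03*n).round(1).tolist() for x in(.04,-.04)])
for t,z in((.029,.062),(.0135,.12)): print("tcp",np.array([*c,z])+t*ex)
E
python3 go.py .5154 .2363 .12 14.25 15
```

```text
clock: 13.97
ee_pos: [0.4634, 0.2251, 0.0446]
tool_rot: [0.383, -3.111, 0.002]
wrist_force: [0.2, 0.3, -0.1]
gripper_width: -0.0001
grasp_force: 0.0
clock: 14.55
ee_pos: [0.5048, 0.0644, 0.1261]
tool_rot: [0.374, -3.115, 0.006]
wrist_force: [-0.1, -0.8, -0.2]
gripper_width: 0.0656
grasp_force: 0.0
seen [(176.43, 200.15, 667.0), (179.22, 209.31, 652.0), (182.08, 218.21, 614.0)] [(197.1, 186.94, 32.0), (184.84, 194.86, 689.0), (188.81, 222.35, 2742.0)]
pred [[177.0, 200.1], [179.8, 209.2], [182.6, 218.2]] [[185.3, 194.8], [192.6, 218.9]]
tcp [0.5304077  0.24013845 0.062     ]
tcp [0.51538462 0.23632307 0.12      ]
clock 14.6 pos [0.505 0.061 0.126] width 0.06457305238652851 F [ 1.271 -3.325 -0.033] 0.0 q [-0.581  0.286  0.439  1.991 -0.147  0.9    1.74 ]
shift now-axes cm [-5.05  16.786  0.496] | after-turn axes [-4.946 16.711  1.952] turn [-0.007 -0.266 -0.013]
```

View pics/v4.png

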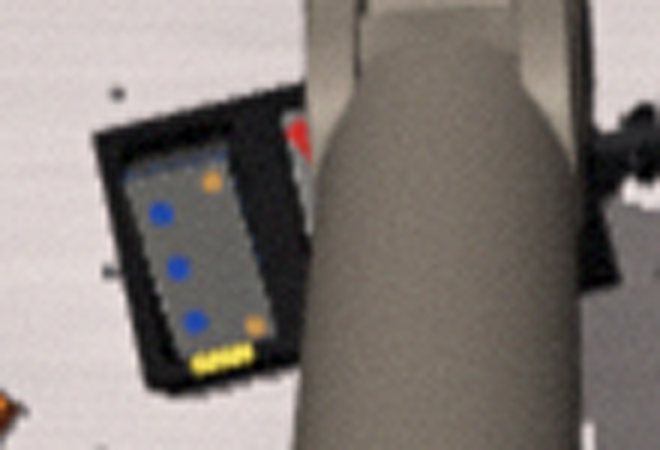

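The left cell is tipped, with its spots within 0.6 px of prediction. Going to the grasp approach.

```bash
python3 -m creep '[-1,3,0,0,-0.08,0,0.76, -1,3.5,0,0,-0.08,0,0.76, -1,3.5,0,0,-0.08,0,0.76, -1,3.5,0,0,-0.026,0,0.76, -1,3.2,0,0,0,-0.013,0.76, 0,0,0,0,0,0,0.76, 0,0,0,0,0,0,0.76]' >/dev/null;python3 go.py .5154 .2363 .12 14.25 15
```

```text
clock 15.1833 pos [0.51  0.247 0.133] width 0.0651810072458711 F [-0.092 -0.586  0.018] 0.0 q [-0.907  0.237  0.379  2.056 -0.021  0.616  1.3  ]
shift now-axes cm [ 0.13  -1.21   1.271] | after-turn axes [ 0.115 -1.211  1.272] turn [ 0.001 -0.002  0.014]
```

```bash
python3 -m creep '[0.1,-1.2,0.6,0,0,0.014,0.76, 0,0,1.2,0,0,0,0.76, 0,0,1.5,0,0,0,0.76, 0,0,0,0,0,0,0.76, 0,0,0,0,0,0,0.76]' >/dev/null;python3 go.py .5304 .2401 .062 14.25 15
```

```text
clock 15.6 pos [0.52  0.231 0.099] width 0.06489563954504694 F [-0.669 -0.124 -0.691] 0.0 q [-0.855  0.295  0.369  2.077 -0.068  0.543  1.351]
shift now-axes cm [-0.233  0.634  3.852] | after-turn axes [-0.213  0.617  3.856] turn [-0.004 -0.006 -0.008]
```

```bash
python3 -m creep '[-0.2,0.6,1,0,0,-0.008,0.76, 0,0,1,0,0,0,0.76, 0,0,0,0,0,0,0.76, 0,0,0,0,0,0,0.76]' >/dev/null;python3 go.py .5304 .2401 .062 14.25 15
```

```text
clock 15.9333 pos [0.525 0.242 0.08 ] width 0.06506809916069184 F [-0.165 -0.937  0.285] 0.0 q [-0.846  0.339  0.35   2.071 -0.088  0.506  1.366]
shift now-axes cm [ 0.004 -0.264  1.861] | after-turn axes [ 0.014 -0.267  1.861] turn [-0.002 -0.006  0.004]
```

```bash
python3 -m creep '[0,-0.25,0.9,0,0,0,0.76, 0,0,0.8,0,0,0,0.76, 0,0,0,0,0,0,0.76, 0,0,0,0,0,0,0.76]' >/dev/null;python3 go.py .5304 .2401 .062 14.25 15;  python3 -m creep '[0,0,0,0,0,0,0.6, 0,0,0,0,0,0,0.55, 0,0,0,0,0,0,0.45, 0,0,0,0,0,0,0.45, 0,0,0,0,0,0,0.45, 0,0,0,0,0,0,0.45]' 80; python3 go.py .5304 .2401 .062 14.25 15
```

```text
clock 16.2667 pos [0.53  0.24  0.064] width 0.06482402975617191 F [ 0.105 -0.031  0.449] 0.0 q [-0.823  0.371  0.335  2.073 -0.107  0.472  1.388]
shift now-axes cm [-0.003  0.006  0.158] | after-turn axes [-0.002  0.006  0.158] turn [-0.002 -0.006  0.003]
clock: 16.77
ee_pos: [0.5304, 0.2404, 0.0645]
tool_rot: [-0.363, 2.862, 0.044]
wrist_force: [-0.5, 0.4, 1.6]
gripper_width: 0.0493
grasp_force: 82.3
clock 16.7667 pos [0.53  0.24  0.065] width 0.04931706739559563 F [-0.546  0.408  1.566] 82.29319453239441 q [-0.824  0.369  0.336  2.072 -0.107  0.472  1.388]
shift now-axes cm [ 0.074 -0.031  0.243] | after-turn axes [ 0.075 -0.032  0.243] turn [-0.001 -0.004  0.003]
```

Gripped. Lifting, then levelling while carrying it to the column.

```bash
python3 -m creep '[-0.2,0,-0.5,0,0,0,0.45, -0.2,0,-1,0,0,0,0.45, -0.4,0,-1.5,0,0,0,0.45, -0.5,0,-1.9,0,0,0,0.45, -0.5,0,-1.9,0,0,0,0.45, -0.5,0,-1.9,0,0,0,0.45, -0.5,0,-1.9,0,0,0,0.45, -0.5,0,-1.9,0,0,0,0.45, 0,0,0,0,0,0,0.45]'; python3 -m creep '[0,-1,0,0,0.08,0,0.45, 0,-2,0,0,0.09,0,0.45, 0,-2.4,0,0,0.09,0,0.45, 0,-2.4,0,0,0.09,0,0.45, 0,-2.4,0,0,0.09,0,0.45, 0,-2.4,0,0,0.085,0,0.45, 0,-2.4,0,0,0,0,0.45, 0,-2.4,0,0,0,0,0.45, 0,-2.4,0,0,0,0,0.45, 0,-2.4,0,0,0,0,0.45, 0,-2.4,0,0,0,0,0.45, 0,-2.4,0,0,0,0,0.45, 0,-2.4,0,0,0,0,0.45, 0,-2.4,0,0,0,0,0.45, 0,-2.4,0,0,0,0,0.45, 0,-2.2,0,0,0,0,0.45, 0,-1.5,0,0,0,0,0.45, 0,0,0,0,0,0,0.45, 0,0,0,0,0,0,0.45]'; python3 go.py .5875 -.1563 .13 14.1 -15
```

```text
clock: 17.52
ee_pos: [0.5329, 0.2419, 0.1985]
tool_rot: [-0.361, 2.855, 0.05]
wrist_force: [1.5, -0.2, -3.4]
gripper_width: 0.049
grasp_force: 83.2
clock: 19.1
ee_pos: [0.6245, -0.127, 0.1935]
tool_rot: [0.358, -2.853, 0.051]
wrist_force: [-0.3, 1.0, -4.1]
gripper_width: 0.0489
grasp_force: 83.7
clock 19.1 pos [ 0.624 -0.127  0.193] width 0.04893085792149005 F [-0.302  1.042 -4.076] 83.6511754989624 q [-0.228  0.606  0.493  1.415 -0.152  1.425  2.083]
shift now-axes cm [ 2.47  -1.913  7.267] | after-turn axes [ 2.51  -1.939  7.246] turn [-0.003 -0.006  0.003]
```

```bash
python3 -m creep '[0.6,-0.4,1.5,0,0,0,0.45, 0.7,-0.5,1.8,0,0,0,0.45, 0.7,-0.6,1.8,0,0,0,0.45, 0.4,-0.4,1.4,0,0,0,0.45, 0,0,0.6,0,0,0,0.45, 0,0,0,0,0,0,0.45, 0,0,0,0,0,0,0.45, 0,0,0,0,0,0,0.45]' >/dev/null; python3 go.py .5875 -.1563 .11 14.1 -15; python3 chk.py .0438 .019
```

```text
clock 19.7667 pos [ 0.59  -0.154  0.133] width 0.049178586348531346 F [ 0.38  -0.732 -3.199] 83.68291854858398 q [-0.201  0.608  0.49   1.557 -0.151  1.276  2.129]
shift now-axes cm [-0.277 -0.15   2.316] | after-turn axes [-0.27  -0.157  2.316] turn [-0.004 -0.004  0.007]
pred cell centre [ 0.548  -0.1649  0.1141] yaw 14.536261447865945
offset from cell_0 by TCP, mm 2.7 0.7
top blue 0 seen-pred mm 0.2 0.7 290
top blue -0.03 seen-pred mm 0.4 1.4 356
top brass 0.04 seen-pred mm -0.1 -0.4 383
top brass -0.04 seen-pred mm -0.5 1.5 1103
scene brass 0.04 seen-pred mm -4.7 -1.9 24
```

```bash
python3 -m creep '[-0.14,-0.15,1.1,0,0,0.007,0.45, -0.13,0,1.2,0,0,0,0.45, 0,0,0,0,0,0,0.45, 0,0,0,0,0,0,0.45, 0,0,0,0,0,0,0.45]' >/dev/null; python3 go.py .5875 -.1563 .099 14.1 -15; python3 chk.py .0438 .019
```

```text
clock 20.2833 pos [ 0.586 -0.158  0.109] width 0.04877454254050988 F [ 0.411 -0.139 -3.63 ] 83.72249364852905 q [-0.194  0.629  0.486  1.583 -0.16   1.233  2.13 ]
shift now-axes cm [-0.471  0.104  0.914] | after-turn axes [-0.465  0.1    0.918] turn [-0.003 -0.007 -0.002]
pred cell centre [ 0.5432 -0.1684  0.0901] yaw 14.021239037787934
offset from cell_0 by TCP, mm -2.8 -1.5
top blue 0.03 seen-pred mm -1.3 -2.1 112
top blue 0 seen-pred mm -0.2 0.5 294
top blue -0.03 seen-pred mm 0.2 1.4 282
top brass 0.04 seen-pred mm 10.9 -3.3 54
top brass 0.04 seen-pred mm -0.1 -0.2 370
top brass -0.04 seen-pred mm -0.4 1.4 1017
scene brass 0.04 seen-pred mm -4.5 -2.4 21
```

```bash
python3 -m creep '[-0.25,0.08,0.3,0,0,0,0.45, -0.1,0,0.3,0,0,0,0.45, 0,0,0,0,0,0,0.45, 0,0,0,0,0,0,0.45]'; python3 go.py .5875 -.1563 .099 14.1 -15; python3 chk.py .0438 .019
```

```text
clock: 20.72
ee_pos: [0.5873, -0.1564, 0.1024]
tool_rot: [0.351, -2.854, 0.053]
wrist_force: [-0.4, 0.3, -3.4]
gripper_width: 0.0494
grasp_force: 83.7
clock 20.7167 pos [ 0.587 -0.156  0.102] width 0.04936788507879021 F [-0.434  0.332 -3.434] 83.69134068489075 q [-0.194  0.638  0.483  1.584 -0.163  1.223  2.129]
shift now-axes cm [-0.115  0.003  0.322] | after-turn axes [-0.112  0.001  0.323] turn [-0.003 -0.006 -0.002]
pred cell centre [ 0.5448 -0.167   0.0834] yaw 14.039228412874653
offset from cell_0 by TCP, mm -1.0 -0.5
top blue 0.03 seen-pred mm -1.0 -1.6 124
top blue 0 seen-pred mm 0.1 0.8 304
top blue -0.03 seen-pred mm 0.3 1.4 303
top brass 0.04 seen-pred mm 10.5 -3.8 23
top brass 0.04 seen-pred mm -0.0 -0.2 360
scene brass 0.04 seen-pred mm -4.7 -2.3 14
```

```bash
python3 -m creep '[-0.06,0,0.2,0,0,0,0.45, -0.04,0,0.15,0,0,0,0.45, 0,0,0,0,0,0,0.45, 0,0,0,0,0,0,0.45]'; python3 go.py .5875 -.1563 .099 14.1 -15
```

```text
clock: 21.15
ee_pos: [0.5875, -0.1566, 0.0991]
tool_rot: [0.35, -2.854, 0.053]
wrist_force: [0.6, 0.1, -3.1]
gripper_width: 0.0493
grasp_force: 83.7
clock 21.15 pos [ 0.587 -0.157  0.099] width 0.04925345505081724 F [ 0.572  0.143 -3.077] 83.71931791305542 q [-0.193  0.642  0.482  1.586 -0.165  1.217  2.129]
shift now-axes cm [-0.013  0.03   0.009] | after-turn axes [-0.013  0.03   0.009] turn [-0.004 -0.006 -0.002]
```

```bash
python3 -m creep '[-0.03,0,0.1,0,0,0,0.45, 0,0,0,0,0,0,0.45, 0,0,0,0,0,0,0.45]';python3 -m creep '[-0.03,0.02,0.1,0,0,0,0.45, 0,0,0,0,0,0,0.45, 0,0,0,0,0,0,0.45]'; python3 -m creep '[-0.03,0,0.1,0,0,0,0.45, 0,0,0,0,0,0,0.45, 0,0,0,0,0,0,0.45]'
```

```text
clock: 21.4
ee_pos: [0.5877, -0.1566, 0.0984]
tool_rot: [0.35, -2.855, 0.053]
wrist_force: [-0.7, -1.1, 0.0]
gripper_width: 0.0488
grasp_force: 83.9
clock: 21.65
ee_pos: [0.5877, -0.1566, 0.0983]
tool_rot: [0.35, -2.855, 0.053]
wrist_force: [-0.3, 1.1, 5.6]
gripper_width: 0.049
grasp_force: 84.5
clock: 21.9
ee_pos: [0.5877, -0.1566, 0.0983]
tool_rot: [0.35, -2.855, 0.053]
wrist_force: [-1.8, 0.7, 10.2]
gripper_width: 0.0492
grasp_force: 85.0
```

Contact is firm at 98.3 mm. Releasing and retreating.

```bash
python3 -m creep '[0.03,0,-0.12,0,0,0,0.45, 0,0,0,0,0,0,0.58, 0,0,0,0,0,0,0.6, 0,0,0,0,0,0,0.64, 0,0,0,0,0,0,0.7, 0,0,0,0,0,0,0.72, 0,0,0,0,0,0,0.72]'; python3 -m creep '[0,0,-0.5,0,0,0,0.72, 0,0,-1.5,0,0,0,0.72, 0,0,-3,0,0,0,0.72, 0,0,-3,0,0,0,0.72, 0,2,-2,0,0,0,0.72, 0,4,0,0,0,0,0.72, 0,4,0,0,0,0,0.72, 0,4,0,0,0,0,0.72, 0,4,0,0,0,0,0.72, 0,4,0,0,0,0,0.72, 0,3,0,0,0,0,0.72, 0,0,0,0,0,0,0.72, 0,0,0,0,0,0,0.72]'
python3 - <<'E'
from spots import *
T=snapshot("top");S=snapshot("scene")
t=[tuple(map(float,b)) for b in blobs(T,"blue",(295,335,160,215),30)];s=[tuple(map(float,b)) for b in blobs(S,"blue",(180,225,165,220),15)]
c=np.array([.5456,-.1663]);yaw=np.radians(14.1);ex=np.array([np.cos(yaw),np.sin(yaw)]);ey=np.array([-ex[1],ex[0]])
for nm,v,b in(("top",T,t),("scene",S,s)):
    for q in b:
        w=onplane(v,q[:2],.11)[:2]-c; print(nm,(ex@w*1e3).round(1),(ey@w*1e3).round(1))
z=lambda i:cv2.resize(i,(780,290),interpolation=cv2.INTER_CUBIC)
cv2.imwrite("pics/v5.png",np.vstack([z(T["pixels"][150:240,160:345]),z(S["pixels"][150:235,170:350])]))
E
```

```text
clock: 22.48
ee_pos: [0.5874, -0.1563, 0.0967]
tool_rot: [0.351, -2.854, 0.053]
wrist_force: [-0.8, 1.0, 0.7]
gripper_width: 0.0613
grasp_force: 0.0
clock: 23.57
ee_pos: [0.5522, 0.0957, 0.1927]
tool_rot: [0.358, -2.854, 0.053]
wrist_force: [0.7, -0.7, 1.0]
gripper_width: 0.0616
grasp_force: 0.0
top 29.9 12.2
top -0.3 12.6
top -29.9 13.2
scene -34.2 11.4
scene -3.9 10.6
scene 26.4 9.9
```

View pics/v5.png

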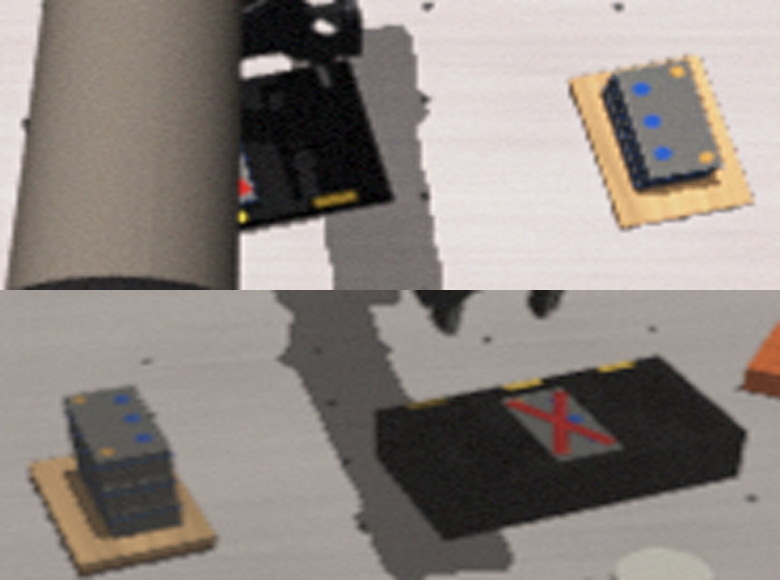

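The column of three is square (scene crop (120,460)), the crossed cell is still in its pocket (565,425), and the arm is clear. The top cell is about 1 mm from the one below. Handing in.

```bash
python3 -c "
from workcell import finish_job
print(finish_job())"
```

```text
the job is handed in; nothing more can be done
None
```

Both good cells are stacked squarely on the bottom cell, each about 1 mm off the one under it by camera, with the red-crossed cell left in its pocket; the job was handed in at about 24 s, and no verdict came back.

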